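Find the high spot of a centrifuge rotor on the run-out stand

ROBOT

A 6-joint arm with a two-finger parallel gripper is mounted at the origin on the work surface. World frame = base frame: x ahead of the robot, y to its left, z up, the work surface at z = 0. Lengths are in mm, angles in rad, forces in N, time in s.
With the tool pointing down it reaches from about 350 to 975 mm from the base axis. Payload 4.9 kg.
Tool frame: the origin (TCP) lies at the centre of the arm's flange, where the gripper is bolted on; the fingertips stand 173 mm ahead of it and the grasp point (between the pads) lies 155 mm ahead of it (ctrl.pinch_z is the distance from the TCP to the grasp point, in mm); z points along the fingers, y is the line along which they close (so a half turn about z gives the same grasp; the last joint's range is limited). The gripper opens to 85 mm and grips with 20 to 120 N. Pads are 22 mm wide; open, the fingers measure 114 mm over their backs; the gripper's body (76 mm by 85 mm) begins 54 mm behind the grasp point. The pads swing forward as they close: fully open they stand 13 mm farther back than shut.
Start: joints at [-1.351, 0.053, 1.613, -0, 1.476, -0.119], TCP at [207.717, -589.455, 404.704] pointing down, gripper open.
Joint ranges: [-3.01, 3.01], [-1.01, 2.22], [0.06, 2.58], [-1.02, 4.17], [0.09, 2.62], [-3.14, 3.14]. Speed limits (rad/s): [2.57, 2.57, 3.14, 3.14, 3.14, 3.14].

INTERFACE

Orientations are given as [roll, pitch, yaw] about the fixed x, y, z axes, in that order (R = Rz(yaw) Ry(pitch) Rx(roll)).
In Python, from bench import state, cams, ctrl gives the robot as it stands.
- The arm moves only by the shell command python3 -m jog 'ROWS' [FORCE]. ROWS is JSON, one flat list of numbers, 7 for each row, row after row: the finger opening in mm, from 0 to 85.4, then the shift along the tool's x, y, z in units of 30 mm (1.0 is 30 mm), then the turn, a rotation vector about the tool's x, y, z in rad. A call has 1 to 8 rows; each row shifts and turns the commanded pose from where the row before left it, along the tool's axes as they then stand; what a row does not reach is not made up. A row lasts 1/12 s, in which the tool goes at most 41.7 mm and 7.16 degrees, less where a joint would pass 70% of its speed; a pose out of reach is approached as far as the arm can. A call is refused whole if a number of a shift passes 1 or a number of a turn 0.125, either way. A call with a gripper value outside its range is refused whole. The fingers move at their own pace and stop on an object; FORCE is the grip in N (left out, the last holds). Time passes only in rows, so rows that do not move let the fingers close. It gives the time, the measured TCP pose, the force, the opening and the grip force at its end, in the units of the state.
- state(): the state, without advancing time (a new reading comes with each control period).
- cams.capture(name): name is "scene" or "top" or "wrist"; returns a dict with "frame" (400x640x3 uint8, red, green, blue), "z_map" (400x640 float32, mm along the optical axis (not along the pixel's ray), 0 where there is no reading), "intrinsics" (3x3 intrinsics, pixels), "rvec" (rotation vector, rad) and "tvec" (3), from world to camera coordinates, as OpenCV has them; the wrist camera has in their place "T_tool_cam" (4x4, takes a point from camera to tool coordinates, whose origin is the TCP and whose axes are the flange's). Camera axes: x right, y down, z forward; pixel columns grow to the right and rows downward; lengths in mm; the calibration is good to about 2 mm. The wrist camera is an equidistant fisheye: a pixel r from the principal point sees the ray r / f radians off the axis. A picture is of the moment at which its call begins: read the wrist's pose just before it.
- ctrl.finish_job(): hands the job in; it is judged then, once.
The state is a dict: "t": time; "qpos": joint angles; "dq": joint speeds; "joint_torque": joint torques, N m; "eef_pos": TCP position; "eef_rot": TCP orientation; "ft_force": force on the tool from outside, world axes, zero at the start; "torque": the same for the moment, N m; "opening": finger opening in mm; "gripper_force": force on a finger pad.
Only numpy, scipy, OpenCV 4.12 (cv2) and the standard library are available. Lean on these libraries where they do the work, as an engineer would, in place of code of your own. Each camera call takes 0.05 s, during which the arm holds its last target. There are 200 camera calls.

TASK

The small centrifuge rotor is clamped off-centre on the run-out stand. Slide the gauge along its rail by the red tab until its spring pointer bears lightly on the rotor's rim, then turn the rotor slowly by its crank, five seconds or more to a turn and without forcing the pointer, to find the high spot, where the rim pushes the pointer back furthest. Stop with the high spot at the pointer, leave the pointer bearing on it and let go; do not disturb the things lying around.

Things in the scene. Friction and masses are not known exactly. Their poses are not given: they have to be found in the camera images.
- stand: Run-out stand, fixed to the bench: grey cast plate 190 x 380 mm, its top 22 mm above the bench, with the upright spindle and a steel rail pointing at it. Origin on the vertical spindle axis at bench height, z up, x across the rail, y along it: rail and gauge lie on the -y side. The plate reaches from y = -285 to +95 mm.
- spindle: Spindle with crank arm and clamped aluminium rotor; turns endlessly either way in stiff grease, stays where left. Origin as the stand's; z is the axis, x points along the crank arm. Rotor 150 mm wide, rim 57 to 77 mm above the bench, clamped about 3 mm off-centre in an unknown direction, so the rim's reach at the pointer rises and falls smoothly once a turn, by 6 mm in all.
- crank_grip (a point): On the blue crank grip: an upright cylinder 15 mm wide, from 114 to 155 mm above the bench, its centre line 36 mm from the spindle axis; this point is on the centre line, 137 mm above the bench. The grip revolves freely on its pin, so it can be pinched from above and carried round in a circle without turning the hand.
- tab (a point): Middle of the red thumb tab of the gauge's carriage: 12 mm thick along the rail, 36 mm across, from 50 to 106 mm above the bench; this point is 90 mm above it. The carriage slides up to 36 mm towards the rotor (stand +y), needs about 12 N to slide and stays where it is left.
- dial (a point): Centre of the dial gauge's white face, which looks up 80 mm above the bench; steel case 58 mm wide, fixed on the carriage 75 mm ahead of the tab's middle. Its red needle turns clockwise, 36 degrees for each mm the pointer is pushed in; unloaded, it points to the rotor.
- pointer: Spring pointer of the gauge: 5 mm rod with an 8 mm round brass tip, 67 mm above the bench, aimed along stand +y at the spindle axis. Origin at the front of the tip. Unloaded it stands 142 mm ahead of the tab's middle; slides back 12 mm at most against a spring, 1.6 N at first touch and 0.8 N more per mm; over 10 N harms it. It rubs on the rim, so the crank goes heavier the further it is pushed in.
- rack: Bystander: loose blue microtube rack with white top, 116 x 206 x 50 mm, origin under its centre.
- jar: Bystander: loose amber jar with black cap, 72 mm wide, 130 mm tall, origin under its centre.
- spanner: Bystander: loose steel spanner 180 mm long, 8 mm thick, lying flat, origin under its middle, x along it.

How it is judged:
By the outcome, as a careful person would: the job done as asked, in the order asked, and still so for the second after the job is handed in, with the robot touching nothing.
It also fails if it takes over 72 s, if anything falls off the work surface, if the arm or the gripper's body presses on something with over 40 N, if the wrist force passes 120 N, or if a joint passes its speed limit or range.

## Working session

There is one attempt and no reset: what is moved stays moved. The work goes in short steps, Python scripts to look and compute and a shell command to move; the robot and the scene stay as the last step left them, time stands still between calls to the robot, and variables do not carry over. Pictures are saved under pics/ and viewed, at most 10 in all, crops included, and the job is handed in when it is done.

```bash
ls; mkdir -p pics; cat > h.py <<'E'
import numpy as np, cv2
from bench import state, cams, ctrl
from scipy.spatial.transform import Rotation as R
def cap(n,f=None):
    c=cams.capture(n)
    if f: cv2.imwrite('pics/'+f,cv2.cvtColor(c['frame'],cv2.COLOR_RGB2BGR))
    return c
def cloud(c):
    K=np.array(c['intrinsics']);z=c['z_map'];v,u=np.indices(z.shape)
    P=np.stack([(u-K[0,2])/K[0,0]*z,(v-K[1,2])/K[1,1]*z,z],-1)
    Rm=cv2.Rodrigues(np.array(c['rvec'],float))[0]
    return (P-np.array(c['tvec']).ravel())@Rm
E
python3 - <<'E'
from h import *
import pickle
for n in('scene','top'):
    c=cap(n,n+'0.png');pickle.dump(c,open(n+'.pkl','wb'))
print(state())
E
```

```text
pics
{'t': 0.1, 'qpos': array([-1.35098856e+00,  5.32976662e-02,  1.61415519e+00,  1.26417198e-05,
        1.47602004e+00, -1.18995803e-01]), 'dq': array([ 0.00184363, -0.00114553, -0.00193485, -0.00019938,  0.0013433 ,
        0.00109733]), 'joint_torque': array([-4.79960217e-04, -3.94906783e+01, -3.71361530e+01, -1.87526243e-04,
        3.97270560e-03,  1.41950345e-06]), 'eef_pos': array([ 207.67476833, -589.22885008,  403.58232621]), 'eef_rot': array([-3.13972720e+00, -2.35707162e-04,  3.38802144e-01]), 'ft_force': array([ 0.41180889, -0.05440603,  0.32857393]), 'torque': array([0.02237963, 0.05754205, 0.00011369]), 'gripper_force': 0.0, 'opening': 85.21741263191727}
```

View pics/top0.png

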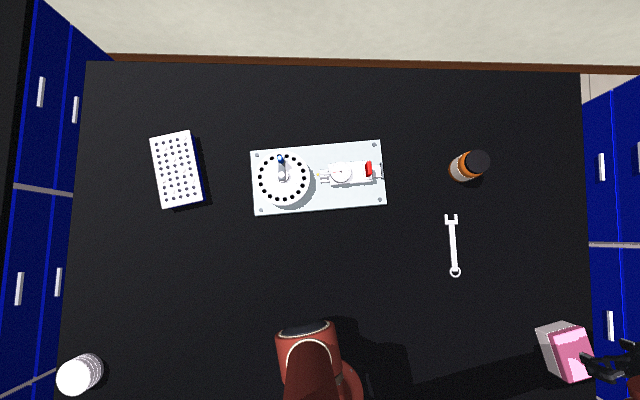

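View pics/scene0.png

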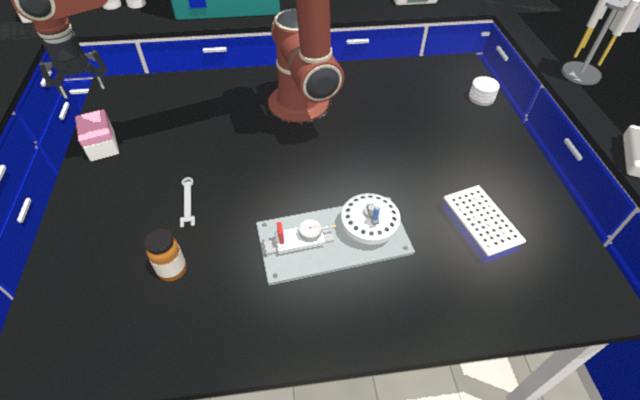

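The top view shows the stand (plate px 250–386 × 140–215), with the rotor around (284,178), the blue grip at (281,157) and the red tab at (369,170). The rack is on the left, and the jar and spanner are on the right. Next I'll measure these points.

```bash
cat > m.py <<'E'
from h import *
import pickle
for n,roi in(('top',(120,225,240,395)),('scene',(185,280,250,420))):
    c=pickle.load(open(n+'.pkl','rb'));W=cloud(c);f=c['frame'].astype(int)
    m0=np.zeros(f.shape[:2],bool);m0[roi[0]:roi[1],roi[2]:roi[3]]=1;m0&=c['z_map']>0
    r,g,b=f[...,0],f[...,1],f[...,2]
    for nm,m in(('red',(r>150)&(g<80)&(b<80)),('blue',(b>r+40)&(b>90))):
        p=W[m&m0&(W[...,2]>45)]; print(n,nm,len(p),np.median(p,0).round(1),p.min(0).round(),p.max(0).round())
    p=W[m0&(abs(W[...,2]-22)<5)]; rc=cv2.minAreaRect(p[:,:2].astype(np.float32));print('plate',rc,np.median(p[:,2]))
    p=W[m0&(abs(W[...,2]-77)<4)];
    # rotor-ish: left end
    print('77',len(p)); hull=p[:,:2]
    np.save(n+'77.npy',p)
E
python3 m.py
```

```text
top red 46 [ 616.3 -103.3  104.9] [ 601. -109.   79.] [633. -95. 109.]
top blue 31 [624.5 127.8 150.8] [622. 122.  85.] [650. 136. 156.]
plate ((603.3612060546875, 33.48664855957031), (190.25680541992188, 380.13714599609375), 6.672226428985596) 21.417121837015255
77 952
  return _methods._mean(a, axis=axis, dtype=dtype,
  ret = um.true_divide(
Traceback (most recent call last):
  File "m.py", line 8, in <module>
    p=W[m&m0&(W[...,2]>45)]; print(n,nm,len(p),np.median(p,0).round(1),p.min(0).round(),p.max(0).round())
                                                                       ~~~~~^^^
ValueError: zero-size array to reduction operation minimum which has no identity
```

```bash
python3 -m jog '[40,0,0,0,0,0,0.1112, 40,0,0,0,0,0,0.1112, 40,0.97,-0.91,0,0,0,0, 40,0.97,-0.91,0,0,0,0, 40,0.97,-0.91,0,0,0,0, 40,0.97,-0.91,0,0,0,0, 40,0.97,-0.91,0,0,0,0, 40,0.97,-0.91,0,0,0,0]' 60
python3 -m jog '[40,0.97,-0.91,0.1,0,0,0, 40,0.97,-0.91,0.1,0,0,0, 40,0.97,-0.91,0.2,0,0,0, 40,0.97,-0.91,0.2,0,0,0, 40,0.97,-0.91,0.2,0,0,0, 40,0.97,-0.91,0.2,0,0,0, 40,0.97,-0.91,0.2,0,0,0, 40,0.97,-0.91,0.2,0,0,0]'
python3 -m jog '[40,0.97,-0.91,0.2,0,0,0, 40,0.97,-0.91,0.2,0,0,0, 40,0,0,0,0,0,0, 40,0,0,0,0,0,0]'
python3 - <<'E'
from h import *
import pickle
s=state();c=cap('wrist','w1.png');pickle.dump((s,c),open('w1.pkl','wb'));print(s['eef_pos'],s['eef_rot'],s['t'],c['intrinsics'],c['T_tool_cam'])
E
```

```text
t: 0.77
eef_pos: [362.8, -404.8, 404.1]
eef_rot: [-3.141, 0.0, 0.116]
ft_force: [-0.4, -0.9, -0.0]
opening: 39.4
gripper_force: 0.0
t: 1.43
eef_pos: [568.8, -160.6, 361.9]
eef_rot: [-3.141, 0.001, 0.117]
ft_force: [0.8, -0.9, -0.0]
opening: 40.3
gripper_force: 0.0
t: 1.77
eef_pos: [620.0, -99.6, 349.1]
eef_rot: [-3.141, 0.003, 0.12]
ft_force: [-0.3, 0.0, 0.2]
opening: 40.0
gripper_force: 0.0
[620.02924787 -99.64163202 349.14804327] [-3.14079071e+00  2.52565058e-03  1.19885062e-01] 1.7667 [[309.70691629   0.         321.47062136]
 [  0.         309.70691629 203.87647618]
 [  0.           0.           1.        ]] [[-1.05437525e-03 -9.64252766e-01 -2.64982059e-01  6.70001734e+01]
 [ 9.99999358e-01 -1.12690594e-03  1.21697284e-04  7.20728591e-02]
 [-4.15956799e-04 -2.64981761e-01  9.64253335e-01  3.09007137e+01]
 [ 0.00000000e+00  0.00000000e+00  0.00000000e+00  1.00000000e+00]]
```

View pics/w1.png

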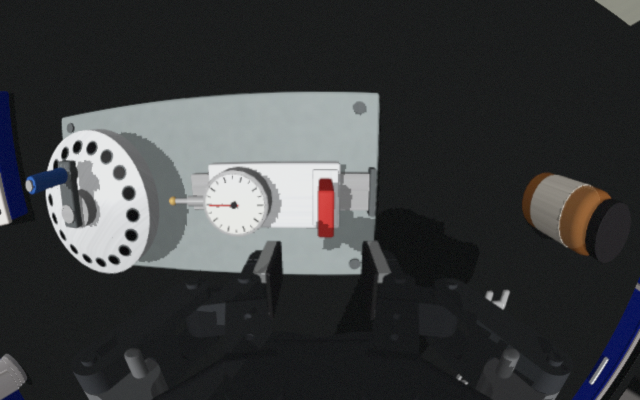

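The wrist view is clear: tab at (326,208), dial centred at (235,205) with the needle pointing left (unloaded), pointer tip at (172,201), and grip at (30,185)–(65,178).

```bash
cat >> h.py <<'E'
T0=np.array([592.3,127.8]);YAW=0.11645
def wcloud(s,c):
    K=np.array(c['intrinsics']);z=c['z_map'];v,u=np.indices(z.shape)
    x=u-K[0,2];y=v-K[1,2];r=np.hypot(x,y)+1e-9;t=np.tan(np.minimum(r/K[0,0],1.5))
    P=np.stack([z*t*x/r,z*t*y/r,z,np.ones_like(z)],-1)@np.array(c['T_tool_cam']).T
    return P[...,:3]@R.from_euler('xyz',s['eef_rot']).as_matrix().T+s['eef_pos']
def stand(W):
    d=W[...,:2]-T0;c,s=np.cos(YAW),np.sin(YAW)
    return np.stack([d[...,0]*c+d[...,1]*s,-d[...,0]*s+d[...,1]*c,W[...,2]],-1)
def masks(f):
    f=f.astype(int);r,g,b=f[...,0],f[...,1],f[...,2]
    return (r>120)&(g<80)&(b<80),(b>r+40)&(b>90)
E
python3 - <<'E'
from h import *
import pickle
s,c=pickle.load(open('w1.pkl','rb'));W=wcloud(s,c);S=stand(W);red,blue=masks(c['frame'])
ok=c['z_map']>0
p=S[red&ok&(S[...,1]<-200)];print('tab',len(p),p.min(0),p.max(0))
q=p[p[:,2]>102];print('tabtop',len(q),q.mean(0),q.min(0),q.max(0))
p=S[blue&ok&(np.hypot(S[...,0],S[...,1])<70)];print('grip',len(p),p.min(0),p.max(0))
q=p[p[:,2]>150];print(len(q),q.mean(0) if len(q) else 0)
p=S[ok&(abs(S[...,2]-22)<4)&(abs(S[...,0])<120)&(S[...,1]>-320)&(S[...,1]<120)];print('plate',cv2.minAreaRect(p[:,:2].astype(np.float32)))
p=S[ok&(abs(S[...,2]-77)<3)&(np.hypot(S[...,0],S[...,1])<90)];h=cv2.convexHull(p[:,:2].astype(np.float32));print('rotor',cv2.fitEllipse(h),cv2.minEnclosingCircle(h))
p=S[200:203,169:176];print('tip',p[1])
print(stand(s['eef_pos']))
E
```

```text
tab 719 [ -31.47393634 -520.82074989   62.16519129] [  21.38886693 -226.50075131  109.91300616]
tabtop 707 [   2.90051112 -239.8678993   105.85929036] [ -31.47393634 -520.82074989  102.27093799] [  21.38886693 -226.50075131  109.91300616]
grip 83 [ 30.60839739 -10.31049668 115.83460416] [ 44.53196734   2.2340585  156.73229059]
75 [ 38.40348202  -4.89346673 154.53929149]
plate ((1.5041732788085938, -93.52479553222656), (381.8479309082031, 190.10415649414062), 89.91913604736328)
rotor ((-0.5592432022094727, 2.8939356803894043), (149.86573791503906, 150.9162139892578), 22.776409149169922) ((-0.5796018838882446, 3.743748664855957), 76.51222229003906)
tip [[  2.05636226 -92.33050123  71.91210358]
 [  1.4739979  -92.19262559  69.74143247]
 [  1.82992316 -93.98231107  71.07129134]
 [  1.79292949 -94.96231233  70.9351611 ]
 [  1.82273444 -96.07391577  71.04816496]
 [  1.35460269 -96.18972167  69.30342873]
 [  1.26458052 -97.06353298  68.96925159]]
[   1.11568902 -229.12302896  349.14804327]
```

```bash
python3 -m jog '[40,-0.03,0.083,0.87,0,0,0, 40,0,0,0.87,0,0,0, 40,0,0,0.87,0,0,0, 40,0,0,0.86,0,0,0, 40,0,0,0,0,0,0, 5,0,0,0,0,0,0, 5,0,0,0,0,0,0, 5,0,0,0,0,0,0]' 60
python3 -m jog '[5,0,0,0,0,0,0, 5,0,0,0,0,0,0]'
python3 - <<'E'
from h import *
import pickle
s=state();c=cap('wrist','w2.png');pickle.dump((s,c),open('w2.pkl','wb'));print(stand(s['eef_pos']))
E
```

```text
t: 2.48
eef_pos: [619.0, -104.0, 248.6]
eef_rot: [-3.14, -0.001, 0.116]
ft_force: [-1.8, 3.1, -0.9]
opening: 11.0
gripper_force: 60.7
t: 2.65
eef_pos: [619.0, -103.9, 248.6]
eef_rot: [-3.141, -0.001, 0.116]
ft_force: [-3.3, 4.2, 1.6]
opening: 10.8
gripper_force: 60.9
[  -0.35219733 -233.20220956  248.61047189]
```

View pics/w2.png

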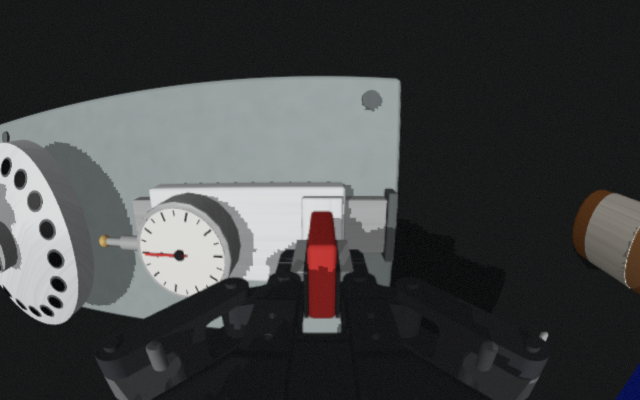

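The tab is gripped at (321,265) and the needle still points left, towards the rotor. I'll write a needle reader on a rectified dial plane, then slide.

```bash
cat >> h.py <<'E'
def needle(s,c,yd,save=None):
    """rectify dial plane (z=80, stand axes, stand +y up, +x right) and read the red needle; deg clockwise from +y"""
    n=281;a=(np.arange(n)-140)*.25
    X,Y=np.meshgrid(a,yd-a); cc,ss=np.cos(YAW),np.sin(YAW)
    W=np.stack([T0[0]+1.5*0+X*cc-Y*ss,T0[1]+X*ss+Y*cc,np.full_like(X,80)],-1)
    P=(W-s['eef_pos'])@R.from_euler('xyz',s['eef_rot']).as_matrix()
    T=np.array(c['T_tool_cam']);P=(P-T[:3,3])@T[:3,:3]
    K=np.array(c['intrinsics']);rho=np.hypot(P[...,0],P[...,1]);th=np.arctan2(rho,P[...,2])*K[0,0]/rho
    im=cv2.remap(c['frame'],(K[0,2]+th*P[...,0]).astype(np.float32),(K[1,2]+th*P[...,1]).astype(np.float32),cv2.INTER_LINEAR)
    if save: cv2.imwrite('pics/'+save,cv2.resize(im[...,::-1],None,fx=1.5,fy=1.5))
    f=im.astype(int);m=((f[...,0]-f[...,1]>50)&(f[...,0]-f[...,2]>50)&(np.hypot(X,Y-yd)<30)).astype(np.uint8)
    k,l,st,ce=cv2.connectedComponentsWithStats(m)
    if k<2:return None
    i=1+np.argmax(st[1:,4]);q=np.argwhere(l==i)
    xy=np.stack([q[:,1]-140,140-q[:,0]],-1)*.25
    # hub: black disc near the centre
    d=((f.max(-1)<70)&(np.hypot(X,Y-yd)<14)).astype(np.uint8);k2,l2,st2,ce2=cv2.connectedComponentsWithStats(cv2.morphologyEx(d,cv2.MORPH_OPEN,np.ones((5,5))))
    hub=np.array([0,0.])
    if k2>1: j=1+np.argmax(st2[1:,4]);hub=np.array([ce2[j][0]-140,140-ce2[j][1]])*.25
    v=np.linalg.svd(xy-xy.mean(0),full_matrices=False)[2][0]
    v=v*np.sign(v@(xy.mean(0)-hub));ang=np.degrees(np.arctan2(v[0],v[1]))
    w=xy.mean(0)-hub
    return round(float(ang),1),round(float(np.degrees(np.arctan2(w[0],w[1]))),1),hub,len(xy)
E
python3 - <<'E'
from h import *
import pickle
s,c=pickle.load(open('w2.pkl','rb'));print(needle(s,c,-157,'d2.png'))
E
python3 -m jog '[5,0,-0.1,0,0,0,0, 5,0,-0.12,0,0,0,0, 5,0,-0.12,0,0,0,0, 5,0,-0.1,0,0,0,0, 5,0,0,0,0,0,0]'
python3 - <<'E'
from h import *
s=state();c=cap('wrist','w3.png');print(stand(s['eef_pos']),needle(s,c,-144,'d3.png'))
E
```

```text
(-0.3, -1.5, array([ 1.10835694, -0.71954674]), 525)
t: 3.12
eef_pos: [617.7, -93.5, 248.6]
eef_rot: [3.134, -0.002, 0.116]
ft_force: [-2.1, -10.4, -0.2]
opening: 11.2
gripper_force: 60.6
[  -0.46576087 -222.73881082  248.64338188] (-0.6, -1.0, array([ 0.97485632, -4.60632184]), 510)
```

View pics/d3.png

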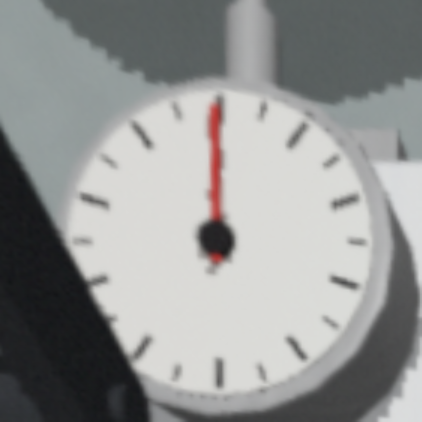

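The needle reads cleanly at 0°, so the pointer isn't touching yet. I'll creep forward.

```bash
cat > rd.py <<'E'
from h import *
import sys
s=state();c=cap('wrist');print('READ',s['t'],stand(s['eef_pos']).round(1),needle(s,c,float(sys.argv[1])))
E
python3 -m jog '[5,0,-0.07,0,0,0,0, 5,0,-0.07,0,0,0,0, 5,0,0,0,0,0,0]' | grep -E 'ft|^t'; python3 rd.py -145
python3 -m jog '[5,0,-0.05,0,0,0,0, 5,0,-0.05,0,0,0,0, 5,0,0,0,0,0,0]'| grep -E 'ft|^t'; python3 rd.py -142
```

```text
t: 3.42
ft_force: [-1.9, -10.8, -1.0]
READ 3.4167 [  -0.4 -218.8  248.7] (-0.7, -0.9, array([1.00811209, 0.31563422]), 514)
t: 3.72
ft_force: [-1.5, -10.4, -1.1]
READ 3.7167 [  -0.4 -215.9  248.7] (-0.6, -0.7, array([1.        , 0.14756447]), 524)
```

```bash

python3 -m jog '[5,0,-0.05,0,0,0,0, 5,0,0,0,0,0,0]'| grep -E 'ft|^t'; python3 rd.py -140
python3 -m jog '[5,0,-0.05,0,0,0,0, 5,0,0,0,0,0,0]'| grep -E 'ft|^t'; python3 rd.py -139
```

```text
t: 3.93
ft_force: [-1.3, -10.8, -0.9]
READ 3.9333 [  -0.5 -214.4  248.7] (-0.7, -0.8, array([ 0.9861516, -0.3622449]), 517)
t: 4.15
ft_force: [-2.4, -11.1, -0.5]
READ 4.15 [  -0.4 -213.   248.7] (-0.6, -0.9, array([1.00652174, 0.12463768]), 518)
```

```bash

python3 -m jog '[5,0,-0.05,0,0,0,0, 5,0,0,0,0,0,0]'| grep -E 'ft|^t'; python3 rd.py -138
python3 -m jog '[5,0,-0.05,0,0,0,0, 5,0,0,0,0,0,0]'| grep -E 'ft|^t'; python3 rd.py -136
```

```text
t: 4.37
ft_force: [-1.3, -11.4, -1.7]
READ 4.3667 [  -0.5 -211.6  248.6] (14.7, 14.0, array([1.05397727, 0.31321023]), 534)
t: 4.58
ft_force: [-1.4, -13.6, -1.1]
READ 4.5833 [  -0.5 -210.4  248.7] (54.3, 52.8, array([ 1.04133858, -0.7480315 ]), 553)
```

Pointer compression is about 1.5 mm. From the image the high spot is on the far side, so the rim at the pointer is near its low. I'll release, lift and go above the crank grip.

```bash

python3 -m jog '[40,0,0,0,0,0,0, 40,0,0,0,0,0,0, 40,0,0,0,0,0,0, 40,0,0,-0.5,0,0,0, 40,0,0,-1,0,0,0, 40,0,0,-1,0,0,0, 40,0,0,-1,0,0,0,40,0,0,0,0,0,0]'; python3 rd.py -136
python3 -m jog '[40,0.15,-0.85,0,0,0,0, 40,0.15,-0.85,0,0,0,0, 40,0.15,-0.85,0,0,0,0, 40,0.15,-0.85,0,0,0,0, 40,0.15,-0.85,0,0,0,0, 40,0.15,-0.85,0,0,0,0, 40,0.15,-0.85,0,0,0,0, 40,0.15,-0.85,0,0,0,0]'
python3 -m jog '[40,0,0,0,0,0,0, 40,0,0,0,0,0,0]'
python3 rd.py -136
python3 - <<'E'
from h import *
s=state();c=cap('wrist','w4.png');S=stand(wcloud(s,c));red,blue=masks(c['frame'])
ok=c['z_map']>0
p=S[blue&ok&(np.hypot(S[...,0],S[...,1])<70)];print('grip',len(p),p.min(0),p.max(0))
q=p[p[:,2]>151];print(len(q),q.mean(0),cv2.minEnclosingCircle(q[:,:2].astype(np.float32)))
p=S[ok&(abs(S[...,2]-77)<3)&(np.hypot(S[...,0],S[...,1])<90)];h=cv2.convexHull(p[:,:2].astype(np.float32));print('rotor',cv2.fitEllipse(h),cv2.minEnclosingCircle(h))
print(stand(s['eef_pos']))
E
```

```text
t: 5.3
eef_pos: [617.7, -77.9, 360.8]
eef_rot: [3.136, -0.014, 0.117]
ft_force: [0.9, 0.4, 1.6]
opening: 39.8
gripper_force: 0.0
READ 5.3 [   1.4 -207.3  360.8] (54.3, 53.7, array([ 0.94542254, -0.79049296]), 452)
t: 6.02
eef_pos: [627.5, 130.5, 350.7]
eef_rot: [3.142, 0.001, 0.117]
ft_force: [0.3, -0.2, -0.1]
opening: 40.0
gripper_force: 0.0
t: 6.18
eef_pos: [627.5, 130.3, 350.7]
eef_rot: [3.141, 0.001, 0.119]
ft_force: [-0.1, -0.1, -0.6]
opening: 39.9
gripper_force: 0.0
READ 6.1833 [ 35.3  -1.6 350.7] (53.7, 53.6, array([ 0.42699115, -1.63827434]), 413)
grip 444 [ 13.64254177  -9.31833433 101.91293366] [ 44.91214656   6.19580772 158.77606448]
268 [ 39.32168127  -1.30504895 154.57008113] ((37.62584686279297, -1.1766902208328247), 7.3522629737854)
rotor ((-0.8423786163330078, 3.383270502090454), (150.2034454345703, 150.30934143066406), 10.86211109161377) ((-0.970004677772522, 3.3387258052825928), 75.53158569335938)
[ 35.21855992  -2.62994408 350.78118704]
```

View pics/w4.png

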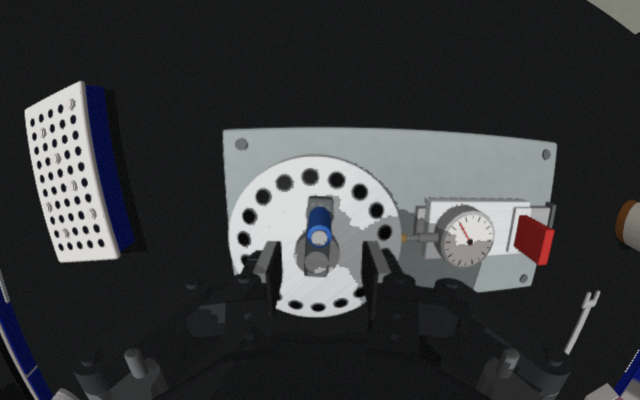

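Grip centre is at about stand (36,-2.7), a radius of 36.2 mm, so the crank is at -4°. The dial, centred at (470,240), is readable from here. From the rotor's outline the high spot is near 142°, which suggests about +128° of turn. Now I'll grasp the grip.

```bash

python3 -m jog '[40,0.03,0,0.65,0,0,0, 40,0,0,0.65,0,0,0, 40,0,0,0.65,0,0,0, 40,0,0,0,0,0,0, 5,0,0,0,0,0,0, 5,0,0,0,0,0,0, 5,0,0,0,0,0,0, 5,0,0,0,0,0,0]' 30; python3 rd.py -136
python3 - <<'E'
import numpy as np
for k in range(16):
    r=[]
    for j in range(8):
        a=np.radians(-4+4*(8*k+j));b=a+np.radians(4)
        r.append('5,%.3f,%.3f,0,0,0,0'%(1.2*(np.cos(b)-np.cos(a)),-1.2*(np.sin(b)-np.sin(a))))
    print(-4+32*k,', '.join(r))
E
```

```text
t: 6.95
eef_pos: [628.9, 129.0, 294.1]
eef_rot: [-3.141, -0.001, 0.116]
ft_force: [-2.1, 1.4, -2.5]
opening: 14.0
gripper_force: 29.5
READ 6.95 [ 36.5  -3.1 294.1] (50.7, 50.9, array([ 0.37044271, -1.66536458]), 319)
-4 5,0.003,-0.084,0,0,0,0, 5,-0.003,-0.084,0,0,0,0, 5,-0.009,-0.083,0,0,0,0, 5,-0.015,-0.082,0,0,0,0, 5,-0.020,-0.081,0,0,0,0, 5,-0.026,-0.080,0,0,0,0, 5,-0.031,-0.078,0,0,0,0, 5,-0.037,-0.075,0,0,0,0
28 5,-0.042,-0.073,0,0,0,0, 5,-0.047,-0.069,0,0,0,0, 5,-0.052,-0.066,0,0,0,0, 5,-0.056,-0.062,0,0,0,0, 5,-0.060,-0.058,0,0,0,0, 5,-0.064,-0.054,0,0,0,0, 5,-0.068,-0.049,0,0,0,0, 5,-0.071,-0.044,0,0,0,0
60 5,-0.074,-0.039,0,0,0,0, 5,-0.077,-0.034,0,0,0,0, 5,-0.079,-0.029,0,0,0,0, 5,-0.081,-0.023,0,0,0,0, 5,-0.082,-0.017,0,0,0,0, 5,-0.083,-0.012,0,0,0,0, 5,-0.084,-0.006,0,0,0,0, 5,-0.084,-0.000,0,0,0,0
92 5,-0.084,0.006,0,0,0,0, 5,-0.083,0.012,0,0,0,0, 5,-0.082,0.017,0,0,0,0, 5,-0.081,0.023,0,0,0,0, 5,-0.079,0.029,0,0,0,0, 5,-0.077,0.034,0,0,0,0, 5,-0.074,0.039,0,0,0,0, 5,-0.071,0.044,0,0,0,0
124 5,-0.068,0.049,0,0,0,0, 5,-0.064,0.054,0,0,0,0, 5,-0.060,0.058,0,0,0,0, 5,-0.056
[... 1556 characters left out ...]
0,0,0, 5,-0.052,-0.066,0,0,0,0, 5,-0.056,-0.062,0,0,0,0, 5,-0.060,-0.058,0,0,0,0, 5,-0.064,-0.054,0,0,0,0
412 5,-0.068,-0.049,0,0,0,0, 5,-0.071,-0.044,0,0,0,0, 5,-0.074,-0.039,0,0,0,0, 5,-0.077,-0.034,0,0,0,0, 5,-0.079,-0.029,0,0,0,0, 5,-0.081,-0.023,0,0,0,0, 5,-0.082,-0.017,0,0,0,0, 5,-0.083,-0.012,0,0,0,0
444 5,-0.084,-0.006,0,0,0,0, 5,-0.084,-0.000,0,0,0,0, 5,-0.084,0.006,0,0,0,0, 5,-0.083,0.012,0,0,0,0, 5,-0.082,0.017,0,0,0,0, 5,-0.081,0.023,0,0,0,0, 5,-0.079,0.029,0,0,0,0, 5,-0.077,0.034,0,0,0,0
476 5,-0.074,0.039,0,0,0,0, 5,-0.071,0.044,0,0,0,0, 5,-0.068,0.049,0,0,0,0, 5,-0.064,0.054,0,0,0,0, 5,-0.060,0.058,0,0,0,0, 5,-0.056,0.062,0,0,0,0, 5,-0.052,0.066,0,0,0,0, 5,-0.047,0.069,0,0,0,0
```

```bash

python3 -m jog '[5,0.003,-0.084,0,0,0,0, 5,-0.003,-0.084,0,0,0,0, 5,-0.009,-0.083,0,0,0,0, 5,-0.015,-0.082,0,0,0,0, 5,-0.020,-0.081,0,0,0,0, 5,-0.026,-0.080,0,0,0,0, 5,-0.031,-0.078,0,0,0,0, 5,-0.037,-0.075,0,0,0,0]' | grep ft; python3 rd.py -136
python3 -m jog '[5,-0.042,-0.073,0,0,0,0, 5,-0.047,-0.069,0,0,0,0, 5,-0.052,-0.066,0,0,0,0, 5,-0.056,-0.062,0,0,0,0, 5,-0.060,-0.058,0,0,0,0, 5,-0.064,-0.054,0,0,0,0, 5,-0.068,-0.049,0,0,0,0, 5,-0.071,-0.044,0,0,0,0]' | grep ft; python3 rd.py -136
```

```text
ft_force: [6.5, -5.1, -4.6]
READ 7.6667 [ 33.3  15.1 294.1] (89.4, 91.4, array([ 0.4911032 , -1.40925267]), 506)
ft_force: [11.6, 1.7, -7.1]
READ 8.3833 [ 20.1  30.4 294.2] (150.3, 150.9, array([ 0.71979866, -1.70553691]), 487)
```

```bash

python3 -m jog '[5,-0.074,-0.039,0,0,0,0, 5,-0.077,-0.034,0,0,0,0, 5,-0.079,-0.029,0,0,0,0, 5,-0.081,-0.023,0,0,0,0, 5,-0.082,-0.017,0,0,0,0, 5,-0.083,-0.012,0,0,0,0, 5,-0.084,-0.006,0,0,0,0, 5,-0.084,0,0,0,0,0]' | grep ft; python3 rd.py -136
python3 -m jog '[5,-0.084,0.006,0,0,0,0, 5,-0.083,0.012,0,0,0,0, 5,-0.082,0.017,0,0,0,0, 5,-0.081,0.023,0,0,0,0, 5,-0.079,0.029,0,0,0,0, 5,-0.077,0.034,0,0,0,0, 5,-0.074,0.039,0,0,0,0, 5,-0.071,0.044,0,0,0,0]' | grep ft; python3 rd.py -136
python3 -m jog '[5,-0.068,0.049,0,0,0,0, 5,-0.064,0.054,0,0,0,0, 5,-0.060,0.058,0,0,0,0, 5,-0.056,0.062,0,0,0,0, 5,-0.052,0.066,0,0,0,0, 5,-0.047,0.069,0,0,0,0, 5,-0.042,0.073,0,0,0,0, 5,-0.037,0.075,0,0,0,0]' | grep ft; python3 rd.py -136
```

```text
ft_force: [9.2, 6.8, -6.8]
READ 9.1 [  0.4  36.4 294.1] (-154.0, -155.0, array([ 0.46428571, -1.88513514]), 410)
ft_force: [4.4, 8.5, -4.6]
READ 9.8167 [-19.   30.8 294.1] (-124.2, -125.1, array([ 0.61258865, -1.79521277]), 478)
ft_force: [1.5, 8.6, -1.9]
READ 10.5333 [-32.2  15.7 294.1] (-129.3, -130.4, array([ 0.69951923, -1.5849359 ]), 495)
```

```bash

python3 -m jog '[5,-0.031,0.078,0,0,0,0, 5,-0.026,0.080,0,0,0,0, 5,-0.020,0.081,0,0,0,0, 5,-0.015,0.082,0,0,0,0, 5,-0.009,0.083,0,0,0,0, 5,-0.003,0.084,0,0,0,0, 5,0.003,0.084,0,0,0,0, 5,0.009,0.083,0,0,0,0]' | grep ft; python3 rd.py -136
python3 -m jog '[5,0.015,0.082,0,0,0,0, 5,0.020,0.081,0,0,0,0, 5,0.026,0.080,0,0,0,0, 5,0.031,0.078,0,0,0,0, 5,0.037,0.075,0,0,0,0, 5,0.042,0.073,0,0,0,0, 5,0.047,0.069,0,0,0,0, 5,0.052,0.066,0,0,0,0]' | grep ft; python3 rd.py -136
python3 -m jog '[5,0.056,0.062,0,0,0,0, 5,0.060,0.058,0,0,0,0, 5,0.064,0.054,0,0,0,0, 5,0.068,0.049,0,0,0,0, 5,0.071,0.044,0,0,0,0, 5,0.074,0.039,0,0,0,0, 5,0.077,0.034,0,0,0,0, 5,0.079,0.029,0,0,0,0]' | grep ft; python3 rd.py -136
python3 -m jog '[5,0.081,0.023,0,0,0,0, 5,0.082,0.017,0,0,0,0, 5,0.083,0.012,0,0,0,0, 5,0.084,0.006,0,0,0,0, 5,0.084,0,0,0,0,0, 5,0.084,-0.006,0,0,0,0, 5,0.083,-0.012,0,0,0,0, 5,0.082,-0.017,0,0,0,0]' | grep ft; python3 rd.py -136
python3 -m jog '[5,0.081,-0.023,0,0,0,0, 5,0.079,-0.029,0,0,0,0, 5,0.077,-0.034,0,0,0,0, 5,0.074,-0.039,0,0,0,0, 5,0.071,-0.044,0,0,0,0, 5,0.068,-0.049,0,0,0,0, 5,0.064,-0.054,0,0,0,0, 5,0.060,-0.058,0,0,0,0]' | grep ft; python3 rd.py -136
```

```text
ft_force: [-0.6, 8.9, -1.1]
READ 11.25 [-35.2  -4.  294.1] (-165.4, -166.0, array([ 0.86433447, -1.6996587 ]), 436)
ft_force: [-3.7, 7.4, 0.1]
READ 11.9667 [-27.3 -22.2 294. ] (139.5, 139.4, array([ 0.85016287, -1.47964169]), 503)
ft_force: [-6.0, 5.9, 2.2]
READ 12.6833 [-11.1 -33.4 294. ] (83.2, 84.1, array([ 0.7782392, -1.3820598]), 493)
ft_force: [-7.2, 2.5, 4.6]
READ 13.4 [  8.6 -34.5 294. ] (42.6, 42.5, array([ 0.6344086 , -1.59946237]), 470)
ft_force: [-8.1, -1.3, 3.4]
READ 14.1167 [ 25.8 -25.4 294. ] (27.1, 28.0, array([ 0.30993691, -1.48895899]), 378)
```

```bash

python3 -m jog '[5,0.056,-0.062,0,0,0,0, 5,0.052,-0.066,0,0,0,0, 5,0.047,-0.069,0,0,0,0, 5,0.042,-0.073,0,0,0,0, 5,0.037,-0.075,0,0,0,0, 5,0.031,-0.078,0,0,0,0, 5,0.026,-0.080,0,0,0,0, 5,0.020,-0.081,0,0,0,0]' | grep ft; python3 rd.py -136
python3 -m jog '[5,0.015,-0.082,0,0,0,0, 5,0.009,-0.083,0,0,0,0, 5,0.003,-0.084,0,0,0,0, 5,-0.003,-0.084,0,0,0,0, 5,-0.009,-0.083,0,0,0,0, 5,-0.015,-0.082,0,0,0,0, 5,-0.020,-0.081,0,0,0,0, 5,-0.026,-0.080,0,0,0,0]' | grep ft; python3 rd.py -136
python3 -m jog '[5,-0.031,-0.078,0,0,0,0, 5,-0.037,-0.075,0,0,0,0, 5,-0.042,-0.073,0,0,0,0, 5,-0.047,-0.069,0,0,0,0, 5,-0.052,-0.066,0,0,0,0, 5,-0.056,-0.062,0,0,0,0, 5,-0.060,-0.058,0,0,0,0, 5,-0.064,-0.054,0,0,0,0]' | grep ft; python3 rd.py -136
```

```text
ft_force: [-3.7, -5.1, 0.2]
READ 14.8333 [ 35.5  -8.9 294. ] (38.5, 38.9, array([ 0.43233083, -1.65100251]), 349)
ft_force: [4.9, -6.9, -2.6]
READ 15.55 [ 35.1  10.5 294.1] (76.9, 79.2, array([ 0.32217262, -1.29389881]), 460)
ft_force: [10.4, -0.5, -6.5]
READ 16.2667 [ 24.1  27.4 294.1] (135.5, 135.2, array([ 0.5703125 , -1.71527778]), 529)
```

```bash
python3 - <<'E'
import numpy as np
from scipy.optimize import least_squares as ls
d=np.array([[33.3,15.1,89.4],[20.1,30.4,150.3],[.4,36.4,206],[-19,30.8,235.8],[-32.2,15.7,230.7],[-35.2,-4,194.6],[-27.3,-22.2,139.5],[-11.1,-33.4,83.2],[8.6,-34.5,42.6],[25.8,-25.4,27.1],[35.5,-8.9,38.5],[35.1,10.5,76.9],[24.1,27.4,135.5]])
c=ls(lambda p:np.hypot(d[:,0]-p[0],d[:,1]-p[1])-p[2],[0,0,36]).x
th=np.degrees(np.arctan2(d[:,1]-c[1],d[:,0]-c[0]))
r=ls(lambda p:p[0]+p[1]*np.cos(np.radians(th-p[2]))-d[:,2],[130,108,134])
print(c,r.x,r.fun.round(1),th.round(1))
i=int(32*13-4)
for n in (8,8,8): pass
a0=412-4
E
```

```text
[ 0.52728225  0.44487126 35.96403712] [130.10267749 105.89205899 135.46558572] [ 2.1  0.7 -1.4 -2.4 -0.8  1.2  2.3  1.2 -1.8 -2.9 -0.5  1.5  0.8] [  24.1   56.8   90.2  122.8  155.  -172.9 -140.9 -109.   -77.   -45.6
  -15.    16.2   48.8]
```

The fit puts the high spot at a crank angle of about 135° (fitted peak-to-peak 5.9 mm, matching the stated 6 mm). I'll continue round to it.

```bash

python3 -m jog '[5,-0.068,-0.049,0,0,0,0, 5,-0.071,-0.044,0,0,0,0, 5,-0.074,-0.039,0,0,0,0, 5,-0.077,-0.034,0,0,0,0, 5,-0.079,-0.029,0,0,0,0, 5,-0.081,-0.023,0,0,0,0, 5,-0.082,-0.017,0,0,0,0, 5,-0.083,-0.012,0,0,0,0]' | grep ft; python3 rd.py -136
python3 -m jog '[5,-0.084,-0.006,0,0,0,0, 5,-0.084,0,0,0,0,0, 5,-0.084,0.006,0,0,0,0, 5,-0.083,0.012,0,0,0,0, 5,-0.082,0.017,0,0,0,0, 5,-0.081,0.023,0,0,0,0, 5,-0.079,0.029,0,0,0,0, 5,-0.077,0.034,0,0,0,0]' | grep ft; python3 rd.py -136
python3 -m jog '[5,-0.074,0.039,0,0,0,0, 5,-0.071,0.044,0,0,0,0, 5,-0.068,0.049,0,0,0,0, 5,-0.064,0.054,0,0,0,0, 5,0,0,0,0,0,0, 5,0,0,0,0,0,0, 5,0,0,0,0,0,0]' | grep ft; python3 rd.py -136
python3 - <<'E'
from h import *
p=[(stand(state()['eef_pos'])) for _ in range(1)][0]
print(np.degrees(np.arctan2(p[1]-.44,p[0]-.53)))
E
```

```text
ft_force: [9.7, 4.4, -6.2]
READ 16.9833 [  5.6  36.  294.1] (-166.1, -166.4, array([ 0.61413043, -2.02173913]), 435)
ft_force: [6.3, 7.8, -5.2]
READ 17.7 [-14.5  33.3 294.1] (-128.8, -129.8, array([ 0.54092527, -1.70462633]), 475)
ft_force: [0.3, 5.3, -1.0]
READ 18.3333 [-23.5  27.4 294. ] (-122.6, -123.3, array([ 0.70344828, -1.64224138]), 466)
131.65724029363724
```

```bash

python3 -m jog '[5,-0.026,0.024,0,0,0,0, 5,-0.026,0.024,0,0,0,0, 5,0,0,0,0,0,0, 5,0,0,0,0,0,0, 5,0,0,0,0,0,0]' | grep ft; python3 rd.py -136
python3 - <<'E'
from h import *
p=stand(state()['eef_pos'])
print(np.degrees(np.arctan2(p[1]-.44,p[0]-.53)))
E
```

```text
ft_force: [0.9, 5.8, -1.4]
READ 18.8 [-25.  26. 294.] (-122.6, -123.6, array([ 0.68297101, -1.56068841]), 467)
134.93245405268206
```

```bash

python3 -m jog '[40,0,0,0,0,0,0, 40,0,0,0,0,0,0, 40,0,0,0,0,0,0, 40,0,0,0,0,0,0, 40,0,0,-0.5,0,0,0, 40,0,0,-0.8,0,0,0, 40,0,0,-0.9,0,0,0, 40,0,0,-0.8,0,0,0]' ; python3 rd.py -136
python3 -m jog '[40,0,0,-0.3,0,0,0, 40,0,0,0,0,0,0, 40,0,0,0,0,0,0, 40,0,0,0,0,0,0]'; python3 rd.py -136
python3 - <<'E'
from h import *
s=state();c=cap('wrist','w5.png');S=stand(wcloud(s,c));red,blue=masks(c['frame'])
ok=c['z_map']>0
p=S[blue&ok&(np.hypot(S[...,0],S[...,1])<70)]
q=p[p[:,2]>151];g=np.array(cv2.minEnclosingCircle(q[:,:2].astype(np.float32))[0]);print(len(q),g,np.degrees(np.arctan2(g[1]-1.5,g[0]-1.5)))
p=S[ok&(abs(S[...,2]-77)<3)&(np.hypot(S[...,0],S[...,1])<90)];h=cv2.convexHull(p[:,:2].astype(np.float32));print('rotor',cv2.fitEllipse(h))
E
```

```text
t: 19.52
eef_pos: [564.2, 149.3, 384.4]
eef_rot: [3.141, -0.0, 0.116]
ft_force: [1.7, -0.3, -0.2]
opening: 39.5
gripper_force: 0.0
READ 19.5167 [-25.4  24.6 384.4] (-122.7, -123.4, array([ 0.67178771, -1.47206704]), 453)
t: 19.9
eef_pos: [563.9, 149.4, 390.4]
eef_rot: [3.142, 0.003, 0.116]
ft_force: [0.8, 0.3, -0.3]
opening: 39.8
gripper_force: 0.0
READ 19.9 [-25.7  24.7 390.4] (-123.2, -123.1, array([ 0.59230769, -1.61794872]), 321)
194 [-23.67930984  26.50378799] 135.20039855399753
rotor ((1.015296459197998, -1.9351892471313477), (150.13343811035156, 150.35267639160156), 58.03275680541992)
```

View pics/w5.png

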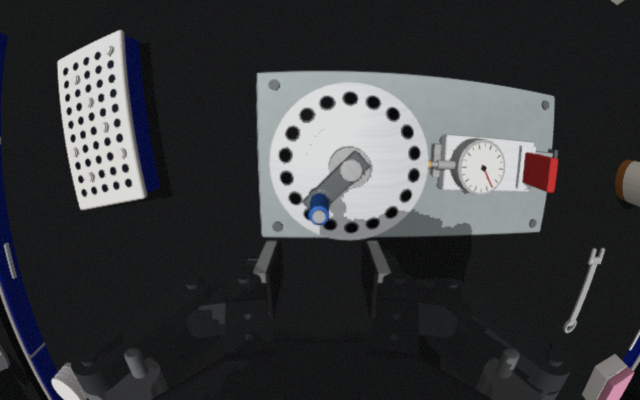

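The hand is clear of the work and the crank is at 135° with its grip at (318,214). The pointer tip at (430,164) bears on the rim, and the needle at the dial (482,167) holds its peak reading of about 237° (6.6 mm). The rack, spanner and jar have not been touched. Handing in.

```bash
python3 -c "
from bench import ctrl
print(ctrl.finish_job())"
```

```text
the job is handed in; nothing more can be done
None
```

The job is handed in at about 20 s of the 72 s limit: the rotor is stopped with its high spot at the pointer (crank at about 135°), which still bears on it pushed in about 6.6 mm (roughly 7 N), and the arm has let go and stands clear.

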